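# Shut the tag case and fasten its quarter-turn stud

## Task

Push the open lid of the grey case shut. Then take the slotted-stud key from its stand, set its blade in the slot of the stud on the lid, press the stud down and turn it a quarter turn clockwise until it drops into its catch, level with its collar. Let go and leave the key standing upright in the stud's slot; do not push the tin, the soap or the tape about.

Things in the scene. Friction and masses are not known exactly. Their poses are not given: they have to be found in the camera images.
- case: Fixed low grey steel case, 150 mm (its x) by 200 mm (its y), 55 mm high without the lid; origin under its centre on the table, x away from the robot at yaw 0. The lid is hinged along its far (+x) rim.
- lid (a joint): Opening angle of the aluminium lid, rad: 0 shut, grows as it opens; it starts partly open. The stiff hinge holds the lid where it is left; about 1 to 2 N at the front edge moves it.
- lid_hinge (a point): Point on the hinge axis, mid-way along it, at the lid's underside. Axes turn with the lid: x and y as the case's when shut, z out of the lid's top. The lid turns about y; it is 154 mm deep, 204 mm wide and 10 mm thick, and reaches along -x from the hinge.
- lid_push (a point): Point on the lid's upper face near its front edge, beside the stud: in the axes of lid_hinge it lies at (-135, -65, +10) mm. A good place to push the lid down.
- stud_top (a point): Centre of the stud's round top, 34 mm across, in a dark collar (39 mm inside, 54 mm outside, 14 mm above the lid; axis at (-110, 0) mm in the axes of lid_hinge). x runs along the slot, z up. The slot crosses the whole top, 6 mm wide, flared to 11 mm over its upper 2 mm, 9 mm deep. At the start the top stands 3 mm above the collar's rim; with the lid shut that is 82 mm above the table.
- stud_press (a joint): How far the stud is pressed into the lid, m: 0 up, 0.008 fully down. The spring pushes back with 2 N at first, about 5 N fully down. Only when pressed at least 6 mm can the stud turn past about 0.2 rad; when the turn is done and the pressure is off, it springs back to 0.003 (level with the collar's rim), in its catch, and cannot turn back.
- stud_turn (a joint): Turn of the stud, rad: 0 at the start, clockwise seen from above counts positive, stop at 1.571. It falls into the catch beyond about 1.35.
- key_grip (a point): Centre of the key's flat black handle: 36 mm wide (along x), 10 mm thick (along y, the way to pinch it), 32 mm high; z up. Below: a 9 mm stem, 16 mm of it bare, then a round flange (30 mm across, 4 mm thick), under it the blade, 26 mm wide along x, 4 mm thick, 7.5 mm long, thinned at the tip. 60 g; same after a half turn.
- key_foot (a point): Centre of the underside of the key's flange, 36 mm below key_grip; it comes to lie on stud_top when the blade is home in the slot.
- key_stand: Fixed plain grey block, 60 x 50 mm and 22 mm high, origin under its centre, to the left or to the right of the case; the key stands in its top with the blade in a loose 33 x 10 mm pocket and the flange on the block.
- tin: Bystander: round beige tin, 60 mm across and 70 mm high, on the other side of the case from the key stand; origin under its centre.
- soap: Bystander: banded bar of soap in brown paper, 88 x 79 x 35 mm, behind the case on the right; origin under its centre.
- tape: Bystander: roll of yellow tape lying flat, 102 mm across, 18 mm high, behind the case on the left; origin under its centre.

How it is judged:
By the outcome, as a careful person would: the job done as asked, in the order asked, and still so for the second after the job is handed in, with the robot touching nothing.
It also fails if it takes over 58 s, if anything falls off the work surface, if the arm or the gripper's body presses on something with over 40 N, if the wrist force passes 120 N, or if a joint passes its speed limit or range.

## Robot

A 7-joint arm with a two-finger parallel gripper is mounted at the origin on a cart in front of the work surface, level with it; the furniture and walls round the work are solid. World frame = base frame: x ahead of the robot, y to its left, z up, the work surface at z = 0. Lengths are in m, angles in rad, forces in N, time in s.
With the tool pointing down it reaches from about 0.4 to 0.85 m from the base axis. Payload 4.5 kg.
Tool frame: the origin (TCP) lies at the very end of the fingers, on their centre line; the grasp point (between the pads) lies 19 mm behind it; z points along the fingers, y is the direction in which the jaws open and shut (so a half turn about z gives the same grasp; the last joint's range is limited). The gripper opens to 88 mm and grips with 3 to 60 N. Pads are 18 mm wide; open, the fingers measure 123 mm over their backs; the gripper's body (75 mm by 187 mm) begins 45 mm behind the grasp point.
Start: joints at [-1.112, 0.689, -0.195, 1.565, 0.157, 0.902, -0.215], TCP at [0.258, 0.569, 0.239] pointing down, gripper open.
Joint ranges: [-3.01, 3.01], [-0.46, 2.08], [-1.47, 1.51], [0.13, 2.56], [-1, 4.14], [0.04, 2.09], [-2.66, 2.66]. Speed limits (rad/s): [2.57, 2.57, 3.14, 3.14, 3.14, 3.14, 3.14].

## Interface

Orientations are given as a unit quaternion [x, y, z, w].
In Python, from plant import bot gives the robot as it stands. The module is installed in compiled form; this text tells all that it offers.
- The arm moves only by the tool send_rows, never from a script. Its argument "increments" is a list of rows, each an object with "translation": the shift along the tool's x, y, z in m, a list of three; "delta_rot": the turn, a rotation vector about the tool's x, y, z in degrees, a list of three. A call has 1 to 20 rows; each row is the pose to reach, as a shift and turn from the pose measured when the call began, along the tool's axes at that moment; what a row does not reach only later rows make up. A row lasts 1/10 s, in which the tool goes at most 50 mm and 8.59 degrees, less where a joint would pass 70% of its speed; a pose out of reach is approached as far as the arm can. A call with a gripper value outside its range is refused whole. "claw" is the opening, from -1 (shut) to 1 (fully open), set as the call begins (left out, the last holds). The fingers move at their own pace and stop on an object; "force" is the grip in N (left out, the last holds). Time passes only in rows, so rows that repeat a pose let the fingers close. It gives the time, the measured TCP pose, the force and the opening at its end, in the units of the state.
- bot.get_state(): the state, without advancing time (a new reading comes with each control period).
- bot.grab_frame(name): name is "side" or "top" or "wrist"; returns a dict with "color" (400x640x3 uint8, red, green, blue), "z_map" (400x640 float32, m along the optical axis (not along the pixel's ray), 0 where there is no reading), "fx", "fy", "cx", "cy" (pixels), "dist_coeffs" ([k1, k2, p1, p2, k3] as OpenCV has them; the pictures are not rectified), "R" (3x3) and "t" (3): a world point X has camera coordinates R X + t. Camera axes: x right, y down, z forward; pixel columns grow to the right and rows downward; lengths in m; the calibration is good to about 2 mm. A picture is of the moment at which its call begins.
- bot.job_done(): hands the job in, once; it reports no verdict.
The state is a dict: "time": time; "q": joint angles; "qvel": joint speeds; "tau": joint torques, N m; "tcp_pos": TCP position; "tool_rot": TCP orientation; "wrist_force": force on the tool from outside, world axes, zero at the start; "moment": the same for the moment, N m; "finger_gap": opening from 0.0 (shut) to 1.0 (fully open).
Only numpy, scipy, OpenCV 4.12 (cv2) and the standard library are available. Lean on these libraries where they do the work, as an engineer would, in place of code of your own. Each camera call takes 0.05 s, during which the arm holds its last target. There are 200 camera calls.

## Working session

There is one attempt and no reset: what is moved stays moved. The work goes in short steps, Python scripts to look and compute and a tool call to move; the robot and the scene stay as the last step left them, time stands still between calls to the robot, and variables do not carry over. Pictures are saved under pics/ and viewed, about 8 in all and at most 12, crops included, and the job is handed in when it is done.

Besides the shell and the picture viewer there is one more tool, called after "Call:" as a command line: name --argument value ..., lists and objects as JSON in quotes. send_rows: Moves the arm, as the interface text tells. Its arguments: {"type":"object","properties":{"increments":{"type":"array","items":{"type":"object","properties":{"translation":{"type":"array","items":{"type":"number"}},"delta_rot":{"type":"array","items":{"type":"number"}}}}},"claw":{"type":"number"},"force":{"type":"number"}},"required":["increments"]}

```bash
mkdir -p pics
cat > h.py <<'E'
import numpy as np, cv2
from plant import bot
from scipy.spatial.transform import Rotation as Rn
def world(f):
    "per-pixel world points from the depth map"
    K=np.array([[f['fx'],0,f['cx']],[0,f['fy'],f['cy']],[0,0,1]])
    h,w=f['z_map'].shape
    uv=np.stack(np.meshgrid(np.arange(w),np.arange(h)),-1).reshape(-1,1,2).astype(np.float64)
    n=cv2.undistortPoints(uv,K,np.array(f['dist_coeffs'])).reshape(h,w,2)
    z=f['z_map'].astype(float)
    C=np.dstack([n*z[...,None],z])
    P=(C-np.array(f['t']))@np.array(f['R'])
    P[z<=0]=np.nan
    return P
def ray(f,u,v,z):
    "pixel -> point on plane at height z"
    K=np.array([[f['fx'],0,f['cx']],[0,f['fy'],f['cy']],[0,0,1]])
    n=cv2.undistortPoints(np.array([[[u,v]]],float),K,np.array(f['dist_coeffs'])).ravel()
    R=np.array(f['R']);o=-R.T@np.array(f['t']);d=R.T@np.array([n[0],n[1],1])
    return o+d*(z-o[2])/d[2]
def grab(name,save=None):
    f=bot.grab_frame(name)
    if save: cv2.imwrite(f'pics/{save}.png',cv2.cvtColor(f['color'],cv2.COLOR_RGB2BGR))
    return f
E
python3 - <<'E'
from h import *
import pickle
for n in('top','side'):
    f=grab(n,n+'0'); pickle.dump(f,open(n+'0.pkl','wb'))
    print(n,np.round(-np.array(f['R']).T@np.array(f['t']),3),(f['z_map']>0).mean())
s=bot.get_state();print(s)
E
```

```text
top [0.447 0.012 1.193] 0.99590625
side [ 0.198 -0.91   0.749] 0.9958125
{'time': 0.1, 'q': array([-1.11220435,  0.68989653, -0.19452346,  1.56618819,  0.1573072 ,
        0.90251687, -0.21509136]), 'qvel': array([ 8.30236272e-06, -2.53921616e-03, -4.23187087e-04, -2.45936430e-03,
        4.53960861e-04,  4.32241596e-04, -2.71229341e-03]), 'tau': array([-3.06812035e-03, -5.28498745e+01, -1.27131421e+00, -1.53834254e+01,
       -5.25274768e-02,  2.08647834e-03,  3.08505366e-05]), 'tcp_pos': array([0.25739638, 0.56893689, 0.23800638]), 'tool_rot': array([ 2.10760718e-01,  9.77537347e-01, -8.01139775e-04, -1.10256471e-04]), 'wrist_force': array([ 0.14843954, -0.16224846,  0.12414953]), 'moment': array([ 0.04021082, -0.04714716,  0.05934569]), 'finger_gap': 0.9968846122472261}
```

View pics/top0.png

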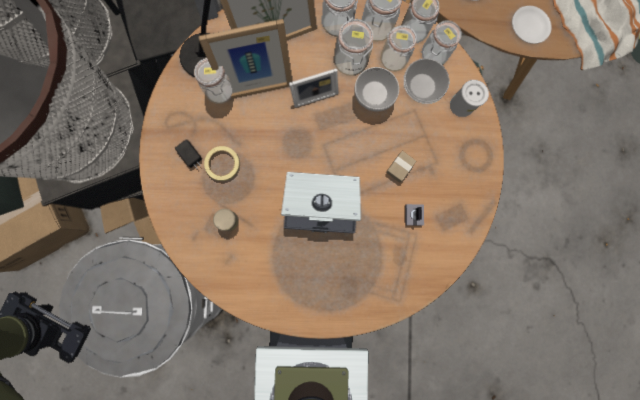

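View pics/side0.png

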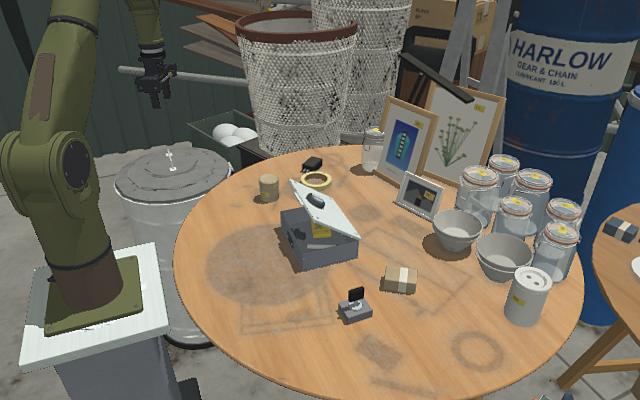

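The top view shows the case and lid around (321,205), with the stud at (322,202). The stand and key are at (414,215), the tin at (225,222), the tape at (221,163) and the soap at (401,167). Next I measure these.

```bash
python3 - <<'E'
from h import *
import pickle
f=pickle.load(open('top0.pkl','rb'));P=world(f)
g=pickle.load(open('side0.pkl','rb'));Q=world(g)
def crop(P,x0,x1,y0,y1,z0,z1):
    return (P[...,0]>x0)&(P[...,0]<x1)&(P[...,1]>y0)&(P[...,1]<y1)&(P[...,2]>z0)&(P[...,2]<z1)
print('table',np.nanmedian(P[240:300,300:340,2]),np.nanmedian(Q[230:260,230:260,2]))
def pt(u,v):return np.round(P[v,u],3)
print('stud',pt(322,202),'stand',pt(414,215),'tin',pt(225,215),'tape',pt(221,150),'soap',pt(401,163))
# lid plane: bright pixels in the lid region
c=f['color'].astype(int)
m=np.zeros(P.shape[:2],bool);m[170:225,275:370]=1
m&=(c.min(2)>150)&(P[...,2]>.06)
ys,xs=np.where(m);print('lid px',m.sum(),xs.min(),xs.max(),ys.min(),ys.max())
A=P[m];ctr=A.mean(0);U,S,V=np.linalg.svd(A-ctr);n=V[2]*np.sign(V[2][2]);print('ctr',ctr,'n',n,'rms',S[2]/len(A)**.5,'angle',np.arccos(n[2]))
cnt=max(cv2.findContours(m.astype(np.uint8),cv2.RETR_EXTERNAL,cv2.CHAIN_APPROX_NONE)[0],key=cv2.contourArea)
box=cv2.boxPoints(cv2.minAreaRect(cnt));print(box)
approx=cv2.approxPolyDP(cv2.convexHull(cnt),4,True)[:,0];print(approx.tolist())
# cast rays on lid plane
K=np.array([[f['fx'],0,f['cx']],[0,f['fy'],f['cy']],[0,0,1]]);R=f['R'];o=-R.T@f['t']
for a in approx:
    q=cv2.undistortPoints(np.array([[a]],float),K,f['dist_coeffs']).ravel();d=R.T@np.r_[q,1]
    print(a,np.round(o+d*(n@(ctr-o))/(n@d),4))
# stand: top view, side view
for nm,W in(('top',P),('side',Q)):
    s=pt(414,215)
    mm=crop(W,s[0]-.07,s[0]+.07,s[1]-.07,s[1]+.07,.015,.028)
    B=W[mm][:,:2].astype(np.float32)
    r=cv2.minAreaRect(B);print(nm,'stand',mm.sum(),r)
    mk=crop(W,s[0]-.07,s[0]+.07,s[1]-.07,s[1]+.07,.045,.12)
    B=W[mk];print('key',mk.sum(),np.nanmean(B,0),np.nanmax(B,0),np.nanmin(B,0));
    if mk.sum()>5:print(cv2.minAreaRect(B[:,:2].astype(np.float32)))
E
python3 - <<'E'
import cv2
a=cv2.imread('pics/top0.png');b=cv2.imread('pics/side0.png')
import numpy as np
A=cv2.resize(a[165:245,270:430],(800,400),interpolation=cv2.INTER_CUBIC);B=cv2.resize(b[170:330,265:425],(560,560),interpolation=cv2.INTER_CUBIC)[:200]
B=cv2.resize(b[275:325,270:470],(800,200),interpolation=cv2.INTER_CUBIC)
cv2.imwrite('pics/c1.png',np.vstack([A,B]))
E
```

```text
table 0.00026509321516523165 0.001351129302498743
stud [ 0.556 -0.016  0.135] stand [ 0.538 -0.284  0.024] tin [0.52  0.247 0.068] tape [0.713 0.28  0.015] soap [ 0.686 -0.244  0.035]
lid px 3077 281 360 172 220
ctr [ 0.57686865 -0.01424348  0.11081453] n [ 0.58013134 -0.02327002  0.81419048] rms 0.002790858642221925 angle 0.6194627859842062
[[280.5533  217.25378]
 [283.84268 171.20303]
 [362.93912 176.85278]
 [359.64975 222.90353]]
[[287, 172], [358, 177], [360, 218], [319, 220], [282, 214]]
[287 172] [0.6447 0.0821 0.0652]
[358 177] [ 0.6366 -0.116   0.0654]
[360 218] [ 0.5166 -0.1129  0.1509]
[319 220] [ 0.5082 -0.0085  0.1599]
[282 214] [0.5211 0.0855 0.1534]
top stand 277 ((0.5401567816734314, -0.2864241302013397), (0.0608503520488739, 0.05147577077150345), 0.41962912678718567)
key 77 [ 0.53904786 -0.28530988  0.06916491] [ 0.5567183  -0.28080335  0.07822754] [ 0.52177337 -0.29176723  0.0499299 ]
((0.5392345786094666, -0.2862703502178192), (0.03494017571210861, 0.010828365571796894), 0.3027544915676117)
side stand 401 ((0.5412249565124512, -0.28745734691619873), (0.06265150755643845, 0.05218556895852089), 1.3645215034484863)
key 197 [ 0.53861452 -0.29085039  0.06345918] [ 0.55870211 -0.28207408  0.07764214] [ 0.52241127 -0.29516848  0.0450223 ]
((0.5405820608139038, -0.28852832317352295), (0.03630607947707176, 0.012886137701570988), 0.7644658088684082)
```

View pics/c1.png

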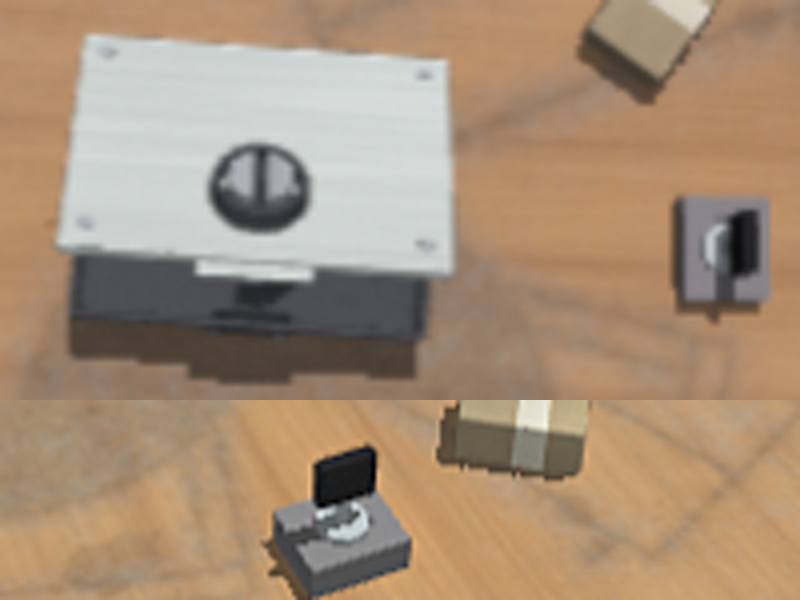

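Key grip is at about (0.540, -0.287, 0.058) with yaw about 0.5°. The case yaw is about -2.3°, the lid is open 0.62 rad, and the hinge is near (0.635, -0.017, 0.056). All of it agrees with the given sizes. I'll move above lid_push with the jaws shut.

Call:
send_rows --increments '[{"translation":[-0.515,-0.476,0.04],"delta_rot":[0,0,-24.3]},{"translation":[-0.515,-0.476,0.04],"delta_rot":[0,0,-24.3]},{"translation":[-0.515,-0.476,0.04],"delta_rot":[0,0,-24.3]},{"translation":[-0.515,-0.476,0.04],"delta_rot":[0,0,-24.3]},{"translation":[-0.515,-0.476,0.04],"delta_rot":[0,0,-24.3]},{"translation":[-0.515,-0.476,0.04],"delta_rot":[0,0,-24.3]},{"translation":[-0.515,-0.476,0.04],"delta_rot":[0,0,-24.3]},{"translation":[-0.515,-0.476,0.04],"delta_rot":[0,0,-24.3]},{"translation":[-0.515,-0.476,0.04],"delta_rot":[0,0,-24.3]},{"translation":[-0.515,-0.476,0.04],"delta_rot":[0,0,-24.3]},{"translation":[-0.515,-0.476,0.04],"delta_rot":[0,0,-24.3]},{"translation":[-0.515,-0.476,0.04],"delta_rot":[0,0,-24.3]},{"translation":[-0.515,-0.476,0.04],"delta_rot":[0,0,-24.3]},{"translation":[-0.515,-0.476,0.04],"delta_rot":[0,0,-24.3]},{"translation":[-0.515,-0.476,0.04],"delta_rot":[0,0,-24.3]},{"translation":[-0.515,-0.476,0.04],"delta_rot":[0,0,-24.3]},{"translation":[-0.515,-0.476,0.04],"delta_rot":[0,0,-24.3]},{"translation":[-0.515,-0.476,0.04],"delta_rot":[0,0,-24.3]}]' --claw -1 --force 15

```text
time: 1.9
tcp_pos: [0.5301, -0.0749, 0.199]
tool_rot: [-0.001, 1.0, -0.0, -0.0]
wrist_force: [-0.4, -0.1, 0.4]
finger_gap: 0.003
```

Call:
send_rows --increments '[{"translation":[0,0,0.025],"delta_rot":[0,0,0]},{"translation":[0,0,0.045],"delta_rot":[0,0,0]},{"translation":[0.001,0,0.054],"delta_rot":[0,0,0]},{"translation":[0.004,0,0.062],"delta_rot":[0,0,0]},{"translation":[0.008,0,0.07],"delta_rot":[0,0,0]},{"translation":[0.013,0,0.08],"delta_rot":[0,0,0]},{"translation":[0.018,0,0.09],"delta_rot":[0,0,0]},{"translation":[0.022,0,0.1],"delta_rot":[0,0,0]},{"translation":[0.026,0,0.11],"delta_rot":[0,0,0]},{"translation":[0.029,0,0.118],"delta_rot":[0,0,0]},{"translation":[0.031,0,0.126],"delta_rot":[0,0,0]},{"translation":[0.032,0,0.13],"delta_rot":[0,0,0]}]'

```text
time: 3.1
tcp_pos: [0.4977, -0.0751, 0.0685]
tool_rot: [-0.001, 1.0, -0.0, -0.001]
wrist_force: [0.2, 0.1, 1.4]
finger_gap: 0.005
```

Call:
send_rows --increments '[{"translation":[0,0,0.002],"delta_rot":[0,0,0]},{"translation":[0,0,0.004],"delta_rot":[0,0,0]},{"translation":[0,0,0.005],"delta_rot":[0,0,0]},{"translation":[0,0,0.006],"delta_rot":[0,0,0]}]'

```text
time: 3.5
tcp_pos: [0.4974, -0.0751, 0.0655]
tool_rot: [-0.002, 1.0, -0.001, 0.0]
wrist_force: [-8.6, 1.2, 44.7]
finger_gap: 0.002
```

Force rose sharply at z=0.0655, so the lid is shut on the rim. I'll lift off gently and look.

Call:
send_rows --increments '[{"translation":[0,0,-0.02],"delta_rot":[0,0,0]},{"translation":[0.0,0,-0.06],"delta_rot":[0,0,0]},{"translation":[0.03,-0.04,-0.11],"delta_rot":[0,0,0]},{"translation":[0.04,-0.06,-0.15],"delta_rot":[0,0,0]},{"translation":[0.04,-0.06,-0.15],"delta_rot":[0,0,0]},{"translation":[0.04,-0.06,-0.15],"delta_rot":[0,0,0]}]' --claw 1

```text
time: 4.1
tcp_pos: [0.4578, -0.137, 0.2176]
tool_rot: [0.0, 1.0, -0.002, 0.002]
wrist_force: [0.3, -0.1, -0.4]
finger_gap: 0.53
```

Run:
```python
from h import *
import pickle
s=bot.get_state();print(s['time'],s['tcp_pos'],s['wrist_force'],s['q'])
f=grab('wrist','w1');pickle.dump(f,open('w1.pkl','wb'));P=world(f)
print('cam',-np.array(f['R']).T@f['t'])
c=f['color'].astype(int)
m=(P[...,2]>.05)&(P[...,2]<.07)&(c.min(2)>140)
print('lid',m.sum(),np.nanmedian(P[m],0))
A=P[m];
if len(A)>100:
    ctr=A.mean(0);V=np.linalg.svd(A-ctr,full_matrices=False)[2];print('n',V[2])
```

```text
4.1 [ 0.4577557  -0.13697586  0.21755504] [ 0.30106589 -0.0677693  -0.43291703] [ 0.47718347  0.5576765  -0.44093295  2.01773207  0.39282307  0.6438298
  1.34723261]
cam [ 0.3738345  -0.13690068  0.36461717]
lid 14499 [ 0.51939319 -0.02701547  0.06678957]
n [-6.98070535e-03 -9.80563162e-04  9.99975154e-01]
```

View pics/w1.png

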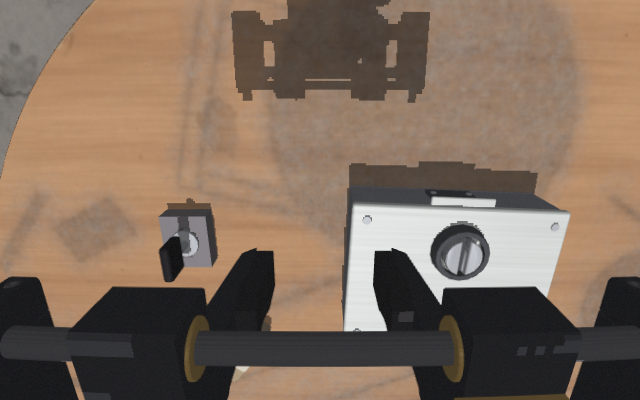

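The wrist view shows the lid shut and level, the stud at (461,252) with its slot along the case x, and the stand and key at about (187,240). A 90° clockwise turn from the present wrist angle (q7=1.35) would overrun joint 7, so I'll grip the key with the tool half-turned. Now I measure the stud, slot and key.

```bash
cat > stud.py <<'E'
from h import *
def rect(f,P,c0,z,half=.04,N=320):
    "ortho picture of plane z around c0: rows = -x, cols = -y (as top view), 0.25 mm/px"
    K=np.array([[f['fx'],0,f['cx']],[0,f['fy'],f['cy']],[0,0,1]])
    gx,gy=np.meshgrid(c0[0]+half-np.arange(N)*2*half/N, c0[1]+half-np.arange(N)*2*half/N,indexing='ij')
    X=np.stack([gx,gy,np.full_like(gx,z)],-1).reshape(-1,3)
    rv=cv2.Rodrigues(np.array(f['R']))[0]
    uv=cv2.projectPoints(X,rv,np.array(f['t'],float),K,np.array(f['dist_coeffs']))[0].reshape(N,N,2).astype(np.float32)
    return cv2.remap(cv2.cvtColor(f['color'],cv2.COLOR_RGB2BGR),uv[...,0],uv[...,1],cv2.INTER_CUBIC)
E
python3 - <<'E'
from stud import *
import pickle
f=pickle.load(open('w1.pkl','rb'));P=world(f)
print('stud px',ray(f,461,252,.082),P[252,461],P[250,450],P[250,475])
# stand, key
for nm,z0,z1 in(('stand',.016,.028),('key',.045,.1)):
    m=(P[...,0]>.46)&(P[...,0]<.62)&(P[...,1]>-.37)&(P[...,1]<-.2)&(P[...,2]>z0)&(P[...,2]<z1)
    m[270:]=(m[270:] & (np.arange(640)[None]<200))
    print(nm,m.sum(),cv2.minAreaRect(P[m][:,:2].astype(np.float32)),P[m].max(0))
m=(P[...,2]>.074)&(P[...,2]<.09)&(abs(P[...,0]-.525)<.05)&(abs(P[...,1]+.0126)<.05)
print('studtop',m.sum(),cv2.minEnclosingCircle(P[m][:,:2].astype(np.float32)),np.median(P[m],0))
A=rect(f,P,(.525,-.0126),.082);
ft=grab('top','top1');pickle.dump(ft,open('top1.pkl','wb'))
B=rect(ft,None,(.525,-.0126),.082);Kk=rect(f,P,(.54,-.287),.074,.05)
g=grab('side');C=rect(g,None,(.525,-.0126),.082)
cv2.imwrite('pics/r1.png',np.vstack([np.hstack([A,B]),np.hstack([C,Kk])])[:600])
E
```

```text
stud px [ 0.52026057 -0.01535312  0.082     ] [ 0.52084423 -0.01486862  0.08087347] [ 0.51696147 -0.0265258   0.08446209] [ 0.5180329  -0.00318928  0.08260837]
stand 1963 ((0.5391998291015625, -0.2867347300052643), (0.06119789183139801, 0.051470797508955), 0.3967614471912384) [ 0.56975214 -0.26086724  0.02798195]
key 853 ((0.5385537147521973, -0.28574374318122864), (0.035723213106393814, 0.0111502381041646), 0.28076839447021484) [ 0.55640062 -0.28015441  0.07721228]
studtop 2209 ((0.5251239538192749, -0.013457606546580791), 0.025854354724287987) [ 0.52252031 -0.0150185   0.08078458]
```

View pics/r1.png

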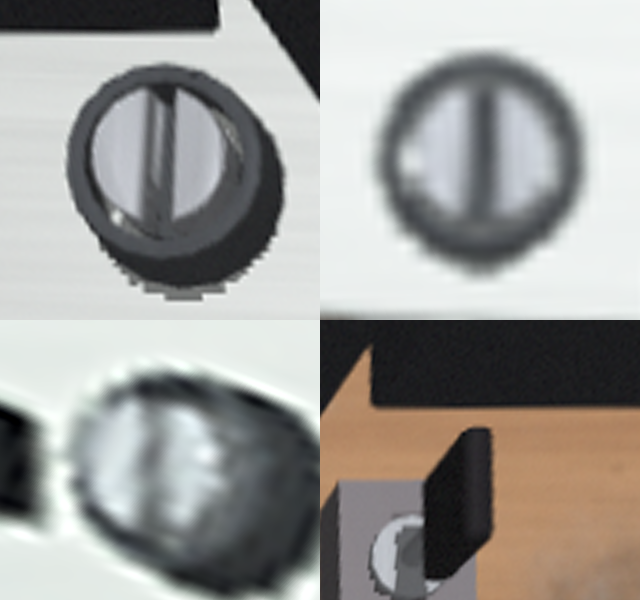

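Stud centre is (0.5275, -0.0128) with slot yaw about -2°, and both views agree within 1 mm. The key is at (0.539, -0.2863) with yaw 0.3°. I'll go over the key while turning the tool half a turn anticlockwise.

Call:
send_rows --increments '[{"translation":[-0.02,-0.04,0.0],"delta_rot":[0,0,-8.5]},{"translation":[-0.04,-0.08,0.02],"delta_rot":[0,0,-17]},{"translation":[-0.06,-0.12,0.04],"delta_rot":[0,0,-25.5]},{"translation":[-0.081,-0.149,0.06],"delta_rot":[0,0,-34]},{"translation":[-0.081,-0.149,0.07],"delta_rot":[0,0,-42.5]},{"translation":[-0.081,-0.149,0.07],"delta_rot":[0,0,-51]},{"translation":[-0.081,-0.149,0.07],"delta_rot":[0,0,-59.5]},{"translation":[-0.081,-0.149,0.07],"delta_rot":[0,0,-68]},{"translation":[-0.081,-0.149,0.07],"delta_rot":[0,0,-76.5]},{"translation":[-0.081,-0.149,0.07],"delta_rot":[0,0,-85]},{"translation":[-0.081,-0.149,0.07],"delta_rot":[0,0,-93.5]},{"translation":[-0.081,-0.149,0.07],"delta_rot":[0,0,-102]},{"translation":[-0.081,-0.149,0.07],"delta_rot":[0,0,-110.5]},{"translation":[-0.081,-0.149,0.07],"delta_rot":[0,0,-119]},{"translation":[-0.081,-0.149,0.07],"delta_rot":[0,0,-127.5]},{"translation":[-0.081,-0.149,0.07],"delta_rot":[0,0,-136]},{"translation":[-0.081,-0.149,0.07],"delta_rot":[0,0,-144.5]},{"translation":[-0.081,-0.149,0.07],"delta_rot":[0,0,-153]},{"translation":[-0.081,-0.149,0.07],"delta_rot":[0,0,-160]},{"translation":[-0.081,-0.149,0.07],"delta_rot":[0,0,-160]}]' --claw 1

```text
time: 6.25
tcp_pos: [0.4494, -0.1542, 0.0946]
tool_rot: [0.938, -0.333, 0.092, 0.038]
wrist_force: [0.3, -0.5, 0.1]
finger_gap: 1.003
```

```bash
cat > go.py <<'E'
import sys
from h import *
# usage: go.py x y z toolYaw_deg  (yaw of tool x, tool pointing down)
x,y,z,a=map(float,sys.argv[1:5]);s=bot.get_state()
R=Rn.from_quat(s['tool_rot']);c,d=np.cos(np.radians(a)),np.sin(np.radians(a))
T=Rn.from_matrix(np.array([[c,d,0],[d,-c,0],[0,0,-1]]))
print('t',round(s['time'],2),'pos',np.round(s['tcp_pos'],4),'yaw',np.degrees(np.arctan2(*R.as_matrix()[[1,0],0])),'q7',s['q'][6],'F',np.round(s['wrist_force'],1),'M',np.round(s['moment'],2),'gap',s['finger_gap'])
print('trans',np.round(R.inv().apply(np.array([x,y,z])-s['tcp_pos']),4),'rot',np.round((R.inv()*T).as_rotvec(degrees=True),2))
E
python3 go.py .539 -.2863 .12 0.3;python3 go.py .539 -.2863 .038 0.3
```

```text
t 6.25 pos [ 0.4494 -0.1542  0.0946] yaw -39.04101858381224 q7 2.6535221915627463 F [ 0.3 -0.5  0.1] M [0.2  0.23 0.03] gap 1.0034799841980953
trans [0.1548 0.0461 0.0059] rot [  4.53 -10.76 -39.27]
t 6.25 pos [ 0.4494 -0.1542  0.0946] yaw -39.04101858381224 q7 2.6535221915627463 F [ 0.3 -0.5  0.1] M [0.2  0.23 0.03] gap 1.0034799841980953
trans [0.1385 0.0452 0.0863] rot [  4.53 -10.76 -39.27]
```

Joint 7 runs the other way from what I inferred, and it stopped at its limit without touching anything. The original orientation was therefore the right one, since a clockwise turn takes q7 from 1.35 down to about -0.2. I'll turn back.

```bash
python3 go.py .539 -.2863 .15 -179.7; python3 go.py .47 -.21 .16 -179.7
```

```text
t 6.25 pos [ 0.4494 -0.1542  0.0946] yaw -39.04101858381224 q7 2.6535221915627463 F [ 0.3 -0.5  0.1] M [0.2  0.23 0.03] gap 1.0034799841980953
trans [ 0.1607  0.0464 -0.0235] rot [-13.74  -5.78 140.01]
t 6.25 pos [ 0.4494 -0.1542  0.0946] yaw -39.04101858381224 q7 2.6535221915627463 F [ 0.3 -0.5  0.1] M [0.2  0.23 0.03] gap 1.0034799841980953
trans [ 0.0631  0.0309 -0.0536] rot [-13.74  -5.78 140.01]
```

Call:
send_rows --increments '[{"translation":[0.063,0.031,-0.054],"delta_rot":[-1,-0.4,8]},{"translation":[0.063,0.031,-0.054],"delta_rot":[-2,-0.8,16]},{"translation":[0.063,0.031,-0.054],"delta_rot":[-3,-1.2,24.5]},{"translation":[0.1,0.036,-0.044],"delta_rot":[-4,-1.6,33]},{"translation":[0.13,0.042,-0.034],"delta_rot":[-5,-2,41.5]},{"translation":[0.161,0.046,-0.024],"delta_rot":[-5.5,-2.3,50]},{"translation":[0.161,0.046,-0.024],"delta_rot":[-6,-2.6,58]},{"translation":[0.161,0.046,-0.024],"delta_rot":[-7,-3,66]},{"translation":[0.161,0.046,-0.024],"delta_rot":[-7.7,-3.3,74]},{"translation":[0.161,0.046,-0.024],"delta_rot":[-8.4,-3.6,82]},{"translation":[0.161,0.046,-0.024],"delta_rot":[-9,-4,90]},{"translation":[0.161,0.046,-0.024],"delta_rot":[-10,-4.3,98]},{"translation":[0.161,0.046,-0.024],"delta_rot":[-10.7,-4.6,106]},{"translation":[0.161,0.046,-0.024],"delta_rot":[-11.4,-4.9,114]},{"translation":[0.161,0.046,-0.024],"delta_rot":[-12.1,-5.2,122]},{"translation":[0.161,0.046,-0.024],"delta_rot":[-13,-5.5,130]},{"translation":[0.161,0.046,-0.024],"delta_rot":[-13.5,-5.7,136]},{"translation":[0.161,0.046,-0.024],"delta_rot":[-13.7,-5.8,140]},{"translation":[0.161,0.046,-0.024],"delta_rot":[-13.7,-5.8,140]},{"translation":[0.161,0.046,-0.024],"delta_rot":[-13.7,-5.8,140]}]' --claw 0.2

```text
time: 8.25
tcp_pos: [0.5395, -0.2849, 0.1493]
tool_rot: [-0.004, 1.0, 0.001, -0.0]
wrist_force: [-0.1, -0.1, 0.7]
finger_gap: 0.602
```

```bash
python3 go.py .539 -.2863 .1 -179.7;python3 go.py .539 -.2863 .038 -179.7
python3 - <<'E'
from h import *
f=grab('wrist','w2')
P=world(f)
for nm,z0,z1 in(('stand',.016,.026),('key',.045,.09)):
    m=(abs(P[...,0]-.539)<.06)&(abs(P[...,1]+.287)<.05)&(P[...,2]>z0)&(P[...,2]<z1)
    print(nm,m.sum(),cv2.minAreaRect(P[m][:,:2].astype(np.float32)),P[m].max(0))
E
```

```text
t 8.25 pos [ 0.5395 -0.2849  0.1493] yaw -179.5005484135156 q7 1.0803800624592266 F [-0.1 -0.1  0.7] M [ 0.03 -0.05 -0.01] gap 0.6016716580070568
trans [ 0.0004 -0.0014  0.0493] rot [ 0.08 -0.05  0.2 ]
t 8.25 pos [ 0.5395 -0.2849  0.1493] yaw -179.5005484135156 q7 1.0803800624592266 F [-0.1 -0.1  0.7] M [ 0.03 -0.05 -0.01] gap 0.6016716580070568
trans [ 0.0004 -0.0015  0.1113] rot [ 0.08 -0.05  0.2 ]
stand 3283 ((0.5392791628837585, -0.2867582440376282), (0.06080414354801178, 0.05006088316440582), 0.8452100157737732) [ 0.56993642 -0.26145319  0.02599029]
key 842 ((0.538875937461853, -0.2870274782180786), (0.035804830491542816, 0.009675021283328533), 0.13848070800304413) [ 0.55677651 -0.28215149  0.0766105 ]
```

View pics/w2.png

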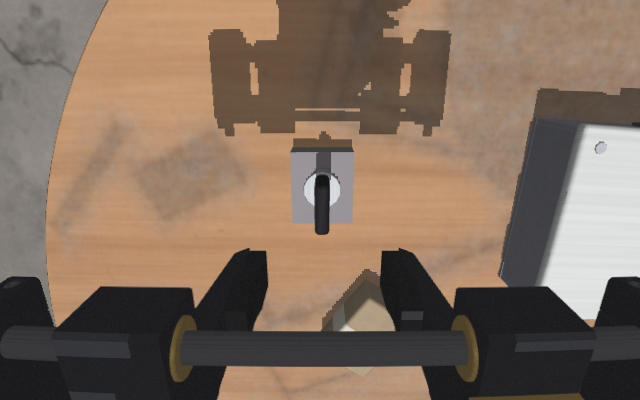

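The key is at (322,205), midway between the fingers at (260,…) and (385,…). I'll descend and grip.

Call:
send_rows --increments '[{"translation":[0.0005,-0.0018,0.04],"delta_rot":[0,0,0.2]},{"translation":[0.0005,-0.0018,0.075],"delta_rot":[0,0,0.2]},{"translation":[0.0005,-0.0018,0.095],"delta_rot":[0,0,0.2]},{"translation":[0.0005,-0.0018,0.107],"delta_rot":[0,0,0.2]},{"translation":[0.0005,-0.0018,0.111],"delta_rot":[0,0,0.2]},{"translation":[0.0005,-0.0018,0.111],"delta_rot":[0,0,0.2]}]'

```text
time: 8.9
tcp_pos: [0.5393, -0.2864, 0.0387]
tool_rot: [-0.003, 1.0, 0.001, -0.0]
wrist_force: [-0.5, 0.0, 0.1]
finger_gap: 0.601
```

Call:
send_rows --increments '[{"translation":[0,0,0],"delta_rot":[0,0,0]},{"translation":[0,0,0],"delta_rot":[0,0,0]},{"translation":[0,0,0],"delta_rot":[0,0,0]},{"translation":[0,0,0],"delta_rot":[0,0,0]},{"translation":[0,0,0],"delta_rot":[0,0,0]},{"translation":[0,0,0],"delta_rot":[0,0,0]}]' --claw -1 --force 40

```text
time: 9.5
tcp_pos: [0.5394, -0.2864, 0.0388]
tool_rot: [-0.003, 1.0, 0.001, 0.0]
wrist_force: [0.3, 0.2, 1.1]
finger_gap: 0.11
```

```bash
python3 go.py .5275 -.0128 .15 178
```

```text
t 9.5 pos [ 0.5394 -0.2864  0.0388] yaw -179.68905179246275 q7 0.9876254809378207 F [0.3 0.2 1.1] M [ 0.01  0.04 -0.  ] gap 0.11040571099511882
trans [ 0.0104  0.2739 -0.1107] rot [0.09 0.   2.31]
```

Gripped: the opening of 9.7 mm matches the handle, and the TCP sits 16.8 mm above key_foot. Lift, then carry it above the stud.

Call:
send_rows --increments '[{"translation":[0,0,-0.02],"delta_rot":[0,0,0]},{"translation":[0,0,-0.05],"delta_rot":[0,0,0]},{"translation":[0,0.02,-0.09],"delta_rot":[0,0,0]},{"translation":[0.003,0.06,-0.11],"delta_rot":[0,0,0.5]},{"translation":[0.005,0.1,-0.11],"delta_rot":[0,0,1]},{"translation":[0.007,0.15,-0.11],"delta_rot":[0,0,1.5]},{"translation":[0.009,0.2,-0.11],"delta_rot":[0,0,2]},{"translation":[0.01,0.24,-0.11],"delta_rot":[0,0,2.3]},{"translation":[0.0105,0.265,-0.11],"delta_rot":[0,0,2.3]},{"translation":[0.0105,0.274,-0.105],"delta_rot":[0,0,2.3]},{"translation":[0.0105,0.274,-0.09],"delta_rot":[0,0,2.3]},{"translation":[0.0105,0.274,-0.085],"delta_rot":[0,0,2.3]},{"translation":[0.0105,0.274,-0.085],"delta_rot":[0,0,2.3]}]'

```text
time: 10.8
tcp_pos: [0.5268, -0.0142, 0.1231]
tool_rot: [0.018, 1.0, 0.0, -0.001]
wrist_force: [0.3, -0.5, -1.4]
finger_gap: 0.109
```

```bash
python3 go.py .5275 -.0128 .108 178
python3 - <<'E'
from h import *
import pickle
w=grab('wrist');s=grab('side')
a=cv2.cvtColor(w['color'],cv2.COLOR_RGB2BGR)[100:260,200:440];b=cv2.cvtColor(s['color'],cv2.COLOR_RGB2BGR)[150:270,270:390]
cv2.imwrite('pics/k1.png',np.hstack([cv2.resize(a,(480,320),interpolation=cv2.INTER_CUBIC),cv2.resize(b,(320,320),interpolation=cv2.INTER_CUBIC)]))
E
```

```text
t 10.8 pos [ 0.5268 -0.0142  0.1231] yaw 177.90602745687147 q7 0.38607911335714584 F [ 0.3 -0.5 -1.4] M [ 0.02  0.02 -0.01] gap 0.10908637328398829
trans [-0.0007  0.0014  0.0151] rot [ 0.02 -0.13 -0.09]
```

View pics/k1.png

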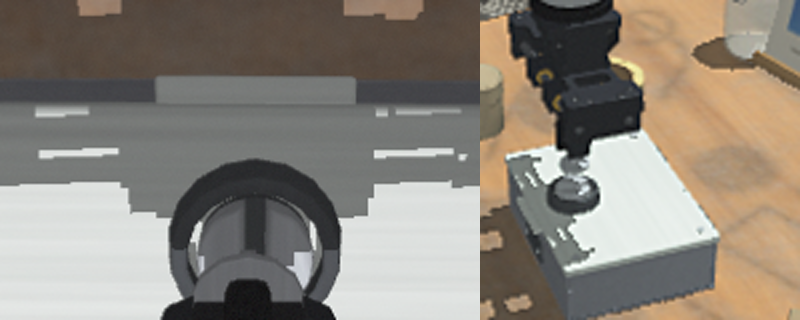

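The wrist crop shows the blade above the stud. The slot is at column 256 and the stem at 249, which is the 1.5–2 mm y shift I was about to make. Then I lower in gently.

Call:
send_rows --increments '[{"translation":[-0.0007,0.0018,0.005],"delta_rot":[0,0,0]},{"translation":[-0.0007,0.0018,0.01],"delta_rot":[0,0,0]},{"translation":[-0.0007,0.0018,0.014],"delta_rot":[0,0,0]},{"translation":[-0.0007,0.0018,0.017],"delta_rot":[0,0,0]},{"translation":[-0.0007,0.0018,0.019],"delta_rot":[0,0,0]},{"translation":[-0.0007,0.0018,0.021],"delta_rot":[0,0,0]}]'

```text
time: 11.5
tcp_pos: [0.5282, -0.0117, 0.1031]
tool_rot: [0.018, 1.0, 0.001, -0.0]
wrist_force: [0.2, 0.6, -1.3]
finger_gap: 0.109
```

```bash
python3 go.py .5275 -.0125 .0988 178
```

```text
t 11.5 pos [ 0.5282 -0.0117  0.1031] yaw 177.92014180651998 q7 0.3555899054498335 F [ 0.2  0.6 -1.3] M [ 0.04 -0.   -0.01] gap 0.10866732730680209
trans [ 0.0006 -0.0009  0.0043] rot [ 0.09 -0.02 -0.08]
```

No push-back with the tip about 3 mm below the stud's top, so the blade is in the slot. Continue until it's home and the spring is felt.

Call:
send_rows --increments '[{"translation":[0.0003,-0.0005,0.002],"delta_rot":[0,0,0]},{"translation":[0.0003,-0.0005,0.004],"delta_rot":[0,0,0]},{"translation":[0.0003,-0.0005,0.005],"delta_rot":[0,0,0]},{"translation":[0.0003,-0.0005,0.006],"delta_rot":[0,0,0]},{"translation":[0.0003,-0.0005,0.007],"delta_rot":[0,0,0]}]'

```text
time: 12.0
tcp_pos: [0.5279, -0.0122, 0.0962]
tool_rot: [0.018, 1.0, 0.001, -0.0]
wrist_force: [-0.6, -0.0, 1.1]
finger_gap: 0.108
```

```bash
python3 go.py .5275 -.0125 .0918 178
```

```text
t 12.0 pos [ 0.5279 -0.0122  0.0962] yaw 177.91925002905973 q7 0.3461463339923018 F [-0.6 -0.   1.1] M [-0.08  0.16 -0.06] gap 0.10779889236765351
trans [ 0.0004 -0.0004  0.0044] rot [ 0.08 -0.01 -0.08]
```

The force rose 2.4 N, so the key is home and the spring is working. Press to about 7.3 mm.

Call:
send_rows --increments '[{"translation":[0,0,0.0015],"delta_rot":[0,0,0]},{"translation":[0,0,0.003],"delta_rot":[0,0,0]},{"translation":[0,0,0.004],"delta_rot":[0,0,0]},{"translation":[0,0,0.005],"delta_rot":[0,0,0]},{"translation":[0,0,0.005],"delta_rot":[0,0,0]}]'

```text
time: 12.5
tcp_pos: [0.5279, -0.0121, 0.0913]
tool_rot: [0.018, 1.0, 0.001, 0.0]
wrist_force: [-1.1, -0.8, 3.4]
finger_gap: 0.11
```

```bash
python3 go.py .5275 -.0125 .0912 178
```

```text
t 12.5 pos [ 0.5279 -0.0121  0.0913] yaw 177.92260293635323 q7 0.3394264058354248 F [-1.1 -0.8  3.4] M [-0.16  0.3  -0.01] gap 0.10978173962669896
trans [ 0.0004 -0.0004  0.0001] rot [ 0.07  0.   -0.08]
```

Call:
send_rows --increments '[{"translation":[0,0,0],"delta_rot":[0,0,5]},{"translation":[0,0,0],"delta_rot":[0,0,10]},{"translation":[0,0,0],"delta_rot":[0,0,15]},{"translation":[0,0,0],"delta_rot":[0,0,20]},{"translation":[0,0,0],"delta_rot":[0,0,25]},{"translation":[0,0,0],"delta_rot":[0,0,30]},{"translation":[0,0,0],"delta_rot":[0,0,35]},{"translation":[0,0,0],"delta_rot":[0,0,40]},{"translation":[0,0,0],"delta_rot":[0,0,45]}]'

```text
time: 13.4
tcp_pos: [0.5278, -0.0128, 0.0912]
tool_rot: [0.401, 0.916, -0.0, -0.0]
wrist_force: [-0.8, -2.2, 4.8]
finger_gap: 0.11
```

```bash
python3 go.py .5279 -.0121 .0912 86
```

```text
t 13.4 pos [ 0.5278 -0.0128  0.0912] yaw 132.7009413676507 q7 -0.4084191894570966 F [-0.8 -2.2  4.8] M [-0.44  0.31  0.01] gap 0.10978594558094573
trans [0.0004 0.0006 0.    ] rot [-1.00e-02 -1.00e-02  4.67e+01]
```

Turning freely at 45°, with the gripper still closed on the handle. Continue to 92°.

Call:
send_rows --increments '[{"translation":[0,0.0003,0],"delta_rot":[0,0,5]},{"translation":[0,0.0003,0],"delta_rot":[0,0,10]},{"translation":[0,0.0003,0],"delta_rot":[0,0,15]},{"translation":[0,0.0003,0],"delta_rot":[0,0,20]},{"translation":[0,0.0003,0],"delta_rot":[0,0,25]},{"translation":[0,0.0003,0],"delta_rot":[0,0,30]},{"translation":[0,0.0003,0],"delta_rot":[0,0,35]},{"translation":[0,0.0003,0],"delta_rot":[0,0,40]},{"translation":[0,0.0003,0],"delta_rot":[0,0,44]},{"translation":[0,0.0003,0],"delta_rot":[0,0,47]},{"translation":[0,0.0003,0],"delta_rot":[0,0,47]}]'

```text
time: 14.5
tcp_pos: [0.5269, -0.0135, 0.0912]
tool_rot: [0.733, 0.68, -0.002, 0.0]
wrist_force: [-4.0, -2.1, 6.2]
finger_gap: 0.109
```

```bash
python3 go.py .5279 -.0121 .0965 88
```

```text
t 14.5 pos [ 0.5269 -0.0135  0.0912] yaw 85.65241608344112 q7 -1.1674310827352725 F [-4.  -2.1  6.2] M [-0.52  0.84 -0.03] gap 0.10890840705632754
trans [ 0.0015  0.0009 -0.0053] rot [-0.12  0.13 -2.35]
```

Now 3° more to take up slack, then ease off upward. The spring force should vanish once the TCP rises above about 0.096.

Call:
send_rows --increments '[{"translation":[0.0005,0.0003,0],"delta_rot":[0,0,2]},{"translation":[0.001,0.0006,0],"delta_rot":[0,0,3]},{"translation":[0.001,0.0006,0],"delta_rot":[0,0,3]}]'

```text
time: 14.8
tcp_pos: [0.5267, -0.0133, 0.0912]
tool_rot: [0.751, 0.661, -0.003, 0.0]
wrist_force: [-3.3, -2.0, 6.7]
finger_gap: 0.11
```

```bash
python3 go.py .5279 -.0121 .0965 88
```

```text
t 14.8 pos [ 0.5267 -0.0133  0.0912] yaw 82.67906914236364 q7 -1.2146690141226055 F [-3.3 -2.   6.7] M [-0.59  0.84 -0.01] gap 0.10992644349697672
trans [ 0.0013  0.001  -0.0053] rot [-0.19  0.25 -5.32]
```

Call:
send_rows --increments '[{"translation":[0,0,-0.001],"delta_rot":[0,0,-1]},{"translation":[0,0,-0.002],"delta_rot":[0,0,-2]},{"translation":[0,0,-0.003],"delta_rot":[0,0,-3]},{"translation":[0,0,-0.004],"delta_rot":[0,0,-4]},{"translation":[0,0,-0.0045],"delta_rot":[0,0,-4]},{"translation":[0,0,-0.0045],"delta_rot":[0,0,-4]}]'

```text
time: 15.4
tcp_pos: [0.5271, -0.0131, 0.0957]
tool_rot: [0.727, 0.686, -0.002, 0.0]
wrist_force: [-0.6, -1.2, 1.6]
finger_gap: 0.109
```

```bash
python3 go.py .5275 -.0125 .0965 88
```

```text
t 15.4 pos [ 0.5271 -0.0131  0.0957] yaw 86.6748953633961 q7 -1.1435408151794788 F [-0.6 -1.2  1.6] M [-0.26  0.11  0.02] gap 0.10860414325571947
trans [ 0.0007  0.0004 -0.0008] rot [-0.17  0.22 -1.33]
```

Call:
send_rows --increments '[{"translation":[0.0003,0.0002,-0.001],"delta_rot":[0,0,0]},{"translation":[0.0005,0.0003,-0.002],"delta_rot":[0,0,0]},{"translation":[0.0005,0.0003,-0.002],"delta_rot":[0,0,0]}]'

```text
time: 15.7
tcp_pos: [0.5272, -0.0124, 0.0976]
tool_rot: [0.727, 0.686, -0.002, -0.0]
wrist_force: [-1.3, 0.3, -0.6]
finger_gap: 0.109
```

```bash
python3 go.py .5275 -.0125 .0965 88
```

```text
t 15.7 pos [ 0.5272 -0.0124  0.0976] yaw 86.6873693127707 q7 -1.1401264295185893 F [-1.3  0.3 -0.6] M [-0.11  0.21  0.04] gap 0.10905478680045119
trans [-0.0001  0.0003  0.0011] rot [-0.2   0.2  -1.31]
```

Force is back to about free-hang (-0.6 N, where an uncaught stud would give over +1 N), so the stud seems caught. I'll lower so the key seats, then let go.

Call:
send_rows --increments '[{"translation":[0,0.0002,0.0006],"delta_rot":[-0.2,0.2,0]},{"translation":[0,0.0002,0.0013],"delta_rot":[-0.2,0.2,0]},{"translation":[0,0.0002,0.0013],"delta_rot":[-0.2,0.2,0]}]'

```text
time: 16.0
tcp_pos: [0.5272, -0.0121, 0.0963]
tool_rot: [0.727, 0.686, 0.0, -0.0]
wrist_force: [-1.2, 0.5, 0.9]
finger_gap: 0.108
```

Call:
send_rows --increments '[{"translation":[0,0,0],"delta_rot":[0,0,0]},{"translation":[0,0,0],"delta_rot":[0,0,0]},{"translation":[0,0,0],"delta_rot":[0,0,0]},{"translation":[0,0,0],"delta_rot":[0,0,0]}]' --claw 0.0

```text
time: 16.4
tcp_pos: [0.5274, -0.0121, 0.0963]
tool_rot: [0.727, 0.686, 0.0, -0.0]
wrist_force: [-0.1, -0.2, -0.8]
finger_gap: 0.444
```

Call:
send_rows --increments '[{"translation":[0,0,-0.01],"delta_rot":[0,0,0]},{"translation":[0,0,-0.03],"delta_rot":[0,0,0]},{"translation":[0,0,-0.06],"delta_rot":[0,0,0]},{"translation":[0,0,-0.1],"delta_rot":[0,0,0]},{"translation":[-0.08,0,-0.1],"delta_rot":[0,0,0]},{"translation":[-0.08,0,-0.1],"delta_rot":[0,0,0]},{"translation":[-0.08,0,-0.1],"delta_rot":[0,0,0]}]'

```text
time: 17.1
tcp_pos: [0.5221, -0.0977, 0.1962]
tool_rot: [0.73, 0.683, -0.002, 0.001]
wrist_force: [0.1, 0.0, -0.6]
finger_gap: 0.502
```

Run:
```python
from h import *
import pickle
st=bot.get_state();print(st['time'],st['tcp_pos'],st['wrist_force'])
out=[]
for n in('top','side','wrist'):
    f=grab(n);P=world(f);c=f['color'].astype(int)
    m=(abs(P[...,0]-.5275)<.04)&(abs(P[...,1]+.0125)<.04)&(P[...,2]>.1)&(P[...,2]<.145)
    m&=c.max(2)<90
    if m.sum()>5:print(n,'handle',m.sum(),cv2.minAreaRect(P[m][:,:2].astype(np.float32)),np.percentile(P[m][:,2],[50,95,100]))
    a=(abs(P[...,0]-.56)<.05)&(abs(P[...,1]+.06)<.03)&(P[...,2]>.03);print(' lid z',np.nanmedian(P[...,2][a]) if a.sum() else None)
    a=(np.hypot(P[...,0]-.5275,P[...,1]+.0125)<.03)&(P[...,2]>.072)&(P[...,2]<.088);print(' stud/collar z',np.percentile(P[...,2][a],[50,90]) if a.sum() else None)
    K=np.array([[f['fx'],0,f['cx']],[0,f['fy'],f['cy']],[0,0,1]])
    u,v=cv2.projectPoints(np.array([[.5275,-.0125,.1]]),cv2.Rodrigues(f['R'])[0],f['t'],K,f['dist_coeffs'])[0].ravel()
    h=45 if n!='wrist' else 90
    print(n,u,v);u=int(np.clip(u,h,639-h));v=int(np.clip(v,h,399-h))
    out.append(cv2.resize(cv2.cvtColor(f['color'],cv2.COLOR_RGB2BGR)[v-h:v+h,u-h:u+h],(266,266),interpolation=cv2.INTER_CUBIC))
cv2.imwrite('pics/end1.png',np.hstack(out))
```

```text
17.1 [ 0.52211164 -0.09772014  0.19624044] [ 0.1444131   0.00219832 -0.64122896]
top handle 56 ((0.5269162058830261, -0.01251060701906681), (0.034188609570264816, 0.009827056899666786), 86.81192016601562) [0.13173282 0.13656484 0.13699207]
 lid z 0.38269291207276473
 stud/collar z [0.08013702 0.08486398]
top 320.2072571432495 214.1110072221893
side handle 69 ((0.5263997316360474, -0.02061609923839569), (0.029905002564191818, 0.00928774755448103), 83.34391784667969) [0.12481694 0.13341805 0.13431379]
 lid z 0.06807165197180526
 stud/collar z [0.08043483 0.08575076]
side 303.98937962594334 214.05687525441328
wrist handle 1119 ((0.5265789031982422, -0.01303347572684288), (0.03565278276801109, 0.00998219195753336), 86.94520568847656) [0.13295656 0.1342842  0.13543129]
 lid z 0.2764370630438545
 stud/collar z [0.08108267 0.08565341]
wrist 323.88926839323045 84.20739674437398
```

View pics/end1.png

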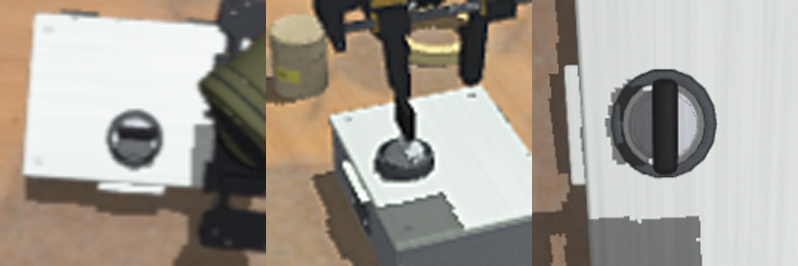

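Crops: the key stands upright in the stud and has turned to about 87° (slot now across the lid), and the lid is shut. I'll check the height against the lid and collar by depth.

Run:
```python
from h import *
def med(a,P): return len(P[a]),np.round(np.median(P[a][:,2]),4),np.round(np.std(P[a][:,2]),4)
acc=[]
for i in range(3):
    f=grab('wrist',None);P=world(f);c=f['color'].astype(int);z=P[...,2]
    r=np.hypot(P[...,0]-.527,P[...,1]+.0128);br=c.min(2)
    lid=(r>.032)&(r<.045)&(abs(z-.066)<.006)&(br>150)
    col=(r>.0215)&(r<.025)&(abs(z-.08)<.008)&(br<110)
    fl=(r<.0135)&(z>.075)&(z<.095)&(br>100)
    st=(r>.0155)&(r<.0165)&(z>.07)&(z<.09)
    hd=(r<.01)&(z>.12)
    acc.append([np.median(z[k]) for k in(lid,col,fl,st,hd)]);
print([k.sum() for k in(lid,col,fl,st,hd)],np.round(np.mean(acc,0),4))
t=bot.grab_frame('top');P=world(t)
for n,x,y,h in(('tin',.52,.247,.04),('tape',.713,.28,.01),('soap',.686,-.244,.025)):
    m=(np.hypot(P[...,0]-x,P[...,1]-y)<.08)&(P[...,2]>h)&(P[...,2]<.09);
    import pickle;Q=world(pickle.load(open('top0.pkl','rb')))
    k=(np.hypot(Q[...,0]-x,Q[...,1]-y)<.08)&(Q[...,2]>h)&(Q[...,2]<.09)
    print(n,P[m].mean(0)[:2],Q[k].mean(0)[:2])
```

```text
[np.int64(5702), np.int64(886), np.int64(330), np.int64(116), np.int64(596)] [0.0669 0.0806 0.0854 0.0812 0.133 ]
tin [0.50770194 0.24853334] [0.50779297 0.24860091]
tape [0.68298228 0.28779892] [0.68243174 0.28763706]
soap [ 0.68076277 -0.24580379] [ 0.67892317 -0.24443075]
```

Relative to the lid (nominal height 65 mm):

| Part | Measured above lid (mm) | Expected (mm) |
|---|---|---|
| Collar | 13.7 | 14 |
| Stud | 14.3 | 14 |
| Flange top | 18.5 | 18 if caught, 21 if not |
| Handle top | 66.1 | 66 if caught, 69 if not |

The stud is in its catch. Handing in.

```bash
python3 -c "
from plant import bot
print(bot.job_done()); print(bot.get_state()['time'])"
```

```text
the job is handed in; nothing more can be done
None
the job is handed in; nothing more can be done
```

The job is done and handed in at about 17.5 s of robot time. I pushed the lid shut, took the key from its stand and set it in the slot. I then pressed the stud about 7.5 mm, turned it a quarter turn clockwise, eased off and let go.

**Last checks:**
- **Lid:** it is shut and level.
- **Stud:** its rim measures 14.3 mm above the lid and the collar 13.7 mm, so it is level within the reading error. The flange at 18.5 mm and the handle top at 66.1 mm match a caught stud (18 and 66 mm; 21 and 69 mm if not caught).
- **Key:** it stands upright in the slot, turned about 91° with the blade slack included. The gripper is clear of everything.
- **Bystanders:** tin and tape read as before to within 1 mm. The soap reads about 2 mm off. I put that down to the arm partly hiding it in the top view, as nothing went near it, but I did not check further.

**What went less than cleanly:**
- Pushing the lid onto its rim ended with a brief 45 N at the fingertips, which is over the 40 N figure. I read that limit as applying to the arm and gripper body, not the fingers.
- I first turned the wrist the wrong way. Joint 7 stopped just inside its limit (2.65 of 2.66 rad) and the tool tilted without touching anything; turning back cost about 4 s.
- I felt no clear torque at the turn stop, so the evidence for the catch is the heights, the key's angle and the loss of spring force.

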